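# Mix the bead jar, then hold the guarded magnet lever

### The arm

A 7-joint arm with a two-finger parallel gripper is mounted at the origin on the work surface; the furniture and walls round the work are solid. World frame = base frame: x ahead of the robot, y to its left, z up, the work surface at z = 0. Lengths are in mm, angles in rad, forces in N, time in s.
With the tool pointing down it reaches from about 425 to 825 mm from the base axis. Payload 3.6 kg.
Tool frame: the origin (TCP) lies at the very end of the fingers, on their centre line; the grasp point (between the pads) lies 19 mm behind it; z points along the fingers, y is the line along which they close (so a half turn about z gives the same grasp; the last joint's range is limited). The gripper opens to 85 mm and grips with 20 to 120 N. Pads are 22 mm wide; open, the fingers measure 114 mm over their backs; the gripper's body (76 mm by 85 mm) begins 54 mm behind the grasp point. The pads swing forward as they close: fully open they stand 13 mm farther back than shut.
Start: joints at [-1.361, 0.615, -0.013, 1.423, 0.008, 1.103, -0.04], TCP at [151.821, 631.99, 207.797] pointing down, gripper open.
Joint ranges: [-3.12, 3.12], [-0.3, 2.06], [-1.34, 1.32], [0.26, 2.42], [-1.36, 4.5], [0.01, 1.98], [-2.84, 2.84]. Speed limits (rad/s): [2.79, 2.79, 3.14, 3.14, 3.14, 3.14, 3.14].

### API

Orientations are given as a unit quaternion [x, y, z, w].
In Python, from plant import env, camrig gives the robot as it stands (env), with the cameras (camrig).
- The arm moves only by the shell command python3 drive.py 'ROWS' [OPENING]. ROWS is rows parted by semicolons, their numbers by spaces, 1 to 10 of them, each of 6 numbers: dx, dy, dz in mm, then a rotation vector rx, ry, rz in rad; each row shifts and turns the commanded pose from where the row before left it, along the tool's axes as they then stand; what a row does not reach is not made up. A row lasts 1/10 s, in which the tool goes at most 50 mm and 0.15 rad, less where a joint would pass 70% of its speed; a pose out of reach is approached as far as the arm can. OPENING is the finger opening in mm, set as the command begins (- or left out keeps the last). The fingers move at their own pace and stop on an object; the grip force is fixed at half the most. Time passes only in rows, so rows that do not move let the fingers close. It prints the time, the measured TCP pose, the force, the opening and the grip force at its end.
- env.read_state(): the state, without advancing time (a new reading comes with each control period).
- camrig.get_image(name): name is "scene" or "top" or "wrist"; returns the picture (480x640x3 uint8, red, green, blue); there is no depth.
- camrig.camera_info(name): a dict with "fx", "fy", "cx", "cy" (pixels), "pose" (4x4, takes a point from camera to world coordinates); the wrist camera has in their place "mount" (4x4, takes a point from camera to tool coordinates, whose origin is the TCP and whose axes are the flange's). Camera axes: x right, y down, z forward; pixel columns grow to the right and rows downward; lengths in mm; the calibration is good to about 2 mm. A picture is of the moment at which its call begins: read the wrist's pose just before it. camera_info takes no time and is no camera call.
- env.hand_in(): hands the job in; it is judged then, once.
The state is a dict: "time_s": time; "qpos": joint angles; "joint_velocities": joint speeds; "joint_torque": joint torques, N m; "ee_pos": TCP position; "tool_rot": TCP orientation; "ft_force": force on the tool from outside, world axes, zero at the start; "wrist_torque": the same for the moment, N m; "width": finger opening in mm; "grip_force": force on a finger pad.
Only numpy, scipy, OpenCV 4.12 (cv2) and the standard library are available. Lean on these libraries where they do the work, as an engineer would, in place of code of your own. Each camera call takes 0.05 s, during which the arm holds its last target. There are 200 camera calls.

### The job

Take the red-capped jar, press it down onto the bead station's round black sprung pad until the pad is fully down, keep it down for a good second so that it mixes, then leave the jar standing upright in the pad's dish and let go of it. After that flip the red safety catch right over to its other stop, then grip the black lever, pull it towards the station's front as far as it goes and finish while still gripping it and holding it there. Never force the lever against the closed catch, and leave the white-capped jar where it stands.

Things in the scene. Friction and masses are not known exactly. Their poses are not given: they have to be found in the camera images.
- station: fixed white box with grey top, x -105 to +75, y -105 to +115 mm from its origin on the bench, 50 mm high. Its -x side is the front (two small lamps, turned roughly to the robot), +y its left. On top: black sprung pad at left (x -10, y +70), black lever at right (x 0, y -55), red catch before it, small blue magnet block (24 mm high) in the middle that slides 10 mm to the pad as the lever is pulled.
- red_jar: loose jar with red screw cap, about 0.12 kg, 53 mm tall; body 42 mm diameter, cap 46 mm from 38 to 53 mm height (grip it there); its -x side bulges 11 mm (label), 9 to 29 mm up, 50 mm wide. Origin at the centre of its underside, z up. The red and the white jar stand in two places, either way round.
- white_jar: loose specimen jar with white screw cap, 51 mm diameter, 65 mm tall, a bystander. Origin at the centre of its underside.
- pad_top (a point): centre of the pad's dish floor, where the jar's underside goes; moves with the pad; axes as the station's. 63 mm above the bench when the pad is up. The dish is 60 mm wide inside (68 outside) with a rim 5 mm high.
- pad (a joint): travel of the sprung pad, m: 0 up, 0.008 fully down. The spring pushes back with 3 N at the start and 10.5 N fully down and lifts the pad again when let go.
- catch (a joint): red safety catch, rad: 0 closed (lies across in front of the lever and blocks it), 1.75 flipped right over. Hinge axis along the station's x; growing values lift the red arm up and over from the station's left to its right. Light friction and own weight only; it falls either way from upright (1.19).
- catch_grip (a point): centre of the red paddle at the end of the catch's arm, 70 mm from the hinge; moves with it. Paddle 12 mm thick along the station's x (grip it there from above), 22 mm along the arm, 20 mm high. At joint value q the arm stands 0.384 + q above level; closed it points to the station's left (+y), the paddle 88 mm above the bench, 38 mm over the station's top.
- catch_hinge (a point): point on the catch's hinge axis level with the paddle (same station x); fixed to the station, 62 mm above the bench.
- lever (a joint): black magnet lever, rad: 0 at rest, leaning 0.30 rad from vertical towards the station's back (+x); 0.75 pulled fully to the front (-x), 0.45 rad past vertical. A spring returns it: about 2 N at the grip at rest, 6.3 N fully pulled. With the catch closed it gives only about 0.1 rad.
- lever_grip (a point): centre of the lever's black handle, 105 mm from the lever hinge; moves with it. Handle 22 mm diameter, 56 mm long along the lever, its end 25 mm beyond this point; yellow band near the end. At rest 130 mm above the bench. At joint value q the lever leans 0.30 - q from vertical towards the station's +x.
- lever_hinge (a point): point on the lever's hinge axis (along the station's y) under the lever; fixed to the station, 30 mm above the bench.

How it is judged (in metres and radians):
On the way, in this order (a step that is already met when the one before it is completed fails the run):
1. the held red-capped jar presses the pad fully down and keeps it there (value of joint pad above 0.0065 m and contact force between red_jar and pad above 4 N and contact force between the fingers and red_jar above 2 N and horizontal distance between red_jar and pad_top below 0.013 m), for 0.7 s.
2. the jar stands upright in the dish, the pad is up again and the jar let go (horizontal distance between red_jar and pad_top below 0.013 m and z of red_jar in the frame of pad_top between -0.004 and 0.004 m and angle between red_jar's own z axis and vertical below 0.1 rad and value of joint pad below 0.002 m and contact force between the fingers and red_jar below 0.05 N), for 0.2 s.
3. the catch is flipped right over while the lever is at rest (value of joint catch above 1.45 rad and value of joint lever below 0.2 rad), for 0.2 s.
4. the lever is gripped and pulled fully to the front (value of joint lever above 0.66 rad and contact force between the fingers and lever above 2 N), for 0.3 s.
At the end, for the whole second after the job is handed in: The red-capped jar stands upright (within 0.1 rad) and released in the pad's dish, within 13 mm of its centre, pad up (under 2 mm); the catch is flipped over past 1.45 rad; the gripper holds the lever (over 2 N) pulled past 0.66 of its 0.75 rad, still (all of step 2 and all of step 4 and value of joint catch above 1.45 rad and velocity of joint lever between -0.1 and 0.1 rad/s); the arm keeps its last pose, push and grip.
It fails at once if the lever is forced past 0.3 rad while the catch is closed (value of joint lever above 0.3 rad and value of joint catch below 1 rad).
It fails at once if the white-capped jar is moved more than 30 mm (distance of white_jar from where it was at the start of the episode above 0.03 m).
It fails at once if the red-capped jar is tipped over (angle between red_jar's own z axis and vertical above 0.7 rad).
It also fails if it takes over 67 s, if anything falls off the work surface, if the arm or the gripper's body presses on something with over 40 N, if the wrist force passes 120 N, or if a joint passes its speed limit or range.

## Working session

There is one attempt and no reset: what is moved stays moved. The work goes in short steps, Python scripts to look and compute and a shell command to move; the robot and the scene stay as the last step left them, time stands still between calls to the robot, and variables do not carry over. Pictures are saved under pics/ and viewed, at most 10 in all, crops included, and the job is handed in when it is done.

```bash
ls; mkdir -p pics
python3 - <<'E'
from plant import env, camrig
import cv2,numpy as np
np.set_printoptions(precision=4,suppress=True)
print(env.read_state())
for n in ("scene","top","wrist"):
    print(n,camrig.camera_info(n))
a=[camrig.get_image(n) for n in("scene","top","wrist")]
for n,i in zip(("scene","top","wrist"),a): cv2.imwrite(f"pics/{n}0.png",i[:,:,::-1])
E
```

```text
drive.py
pics
plant.py
{'time_s': 0.0, 'qpos': array([-1.3615,  0.6159, -0.0126,  1.425 ,  0.0081,  1.1034, -0.0404]), 'joint_velocities': array([ 0.0017,  0.002 ,  0.0012, -0.0002,  0.0008,  0.0016, -0.0001]), 'joint_torque': array([  0.0003, -46.9216,   0.2591, -17.1037,   0.0099,   0.0097,
        -0.    ]), 'ee_pos': array([151.6559, 631.1794, 206.6024]), 'tool_rot': array([ 0.1176,  0.9931, -0.0013, -0.0001]), 'ft_force': array([-0.9687,  0.0621,  0.1129]), 'wrist_torque': array([ 0.0088,  0.0162, -0.0131]), 'grip_force': 0.0, 'width': 85.47363449709121}
scene {'fx': 446.07343207079924, 'fy': 446.07343207079924, 'cx': 318.0221478926362, 'cy': 238.15423016323678, 'pose': array([[   0.7679,   -0.4154,    0.4876,  119.2784],
       [  -0.6405,   -0.5002,    0.5827, -639.8932],
       [   0.0018,   -0.7598,   -0.6502,  666.0929],
       [   0.    ,    0.    ,    0.    ,    1.    ]])}
top {'fx': 574.658581979903, 'fy': 574.658581979903, 'cx': 320.3703959242034, 'cy': 234.76906353183423, 'pose': array([[  -0.0056,   -0.9943,    0.1069,  443.9922],
       [  -1.    ,    0.0056,   -0.0004, -150.1784],
       [  -0.0002,   -0.1069,   -0.9943,  946.816 ],
       [   0.    ,    0.    ,    0.    ,    1.    ]])}
wrist {'fx': 413.8481346411741, 'fy': 413.8481346411741, 'cx': 312.05035588291815, 'cy': 240.27055726974945, 'mount': array([[  -0.0009,   -0.952 ,   -0.306 ,   80.4113],
       [   1.    ,   -0.0006,   -0.001 ,   -0.1687],
       [   0.0007,   -0.306 ,    0.952 , -166.9724],
       [   0.    ,    0.    ,    0.    ,    1.    ]])}
```

View pics/top0.png

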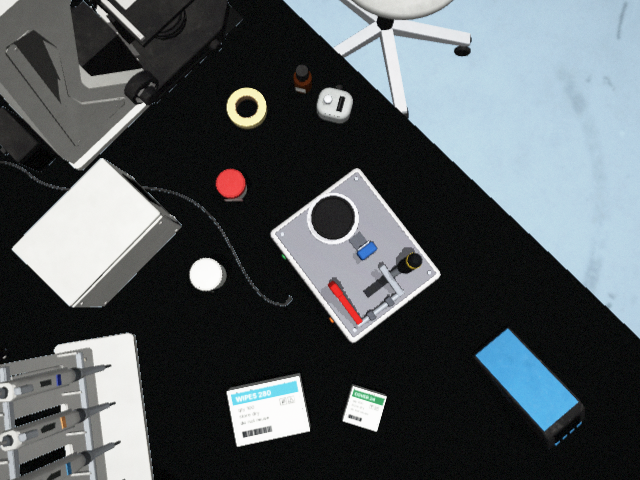

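View pics/scene0.png

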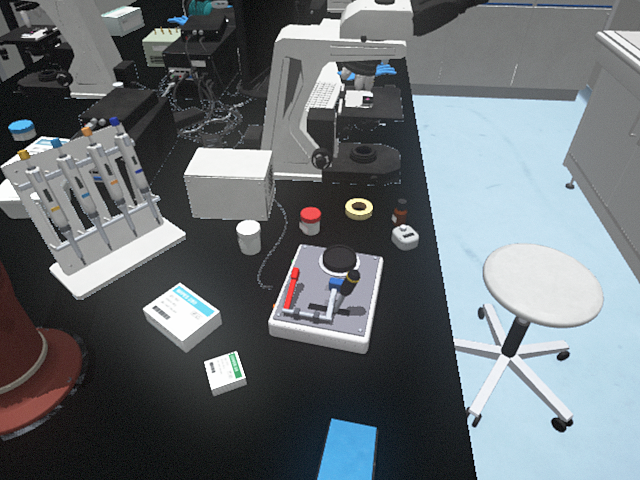

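The top view shows the red cap at (231,183), the white jar at (207,274), the pad at (333,218), the catch at (345,302), the lever's yellow band at about (413,260), and the station corners at (357,170), (272,234), (354,341) and (439,272). The scene view shows the red cap at (311,214), the pad at (340,260) and the catch at (291,288).

```bash
cat > h.py <<'E'
import cv2,numpy as np
from plant import env, camrig
from scipy.spatial.transform import Rotation as R
np.set_printoptions(precision=2,suppress=True)
def cam(n):
    c=camrig.camera_info(n)
    if 'pose' in c: P=np.array(c['pose'])
    else:
        s=env.read_state(); T=np.eye(4); T[:3,:3]=R.from_quat(s['tool_rot']).as_matrix(); T[:3,3]=s['ee_pos']; P=T@np.array(c['mount'])
    return c,P
def ray(cp,p):
    c,P=cp; d=P[:3,:3]@np.array([(p[0]-c['cx'])/c['fx'],(p[1]-c['cy'])/c['fy'],1]); return P[:3,3],d/np.linalg.norm(d)
def plane(cp,p,z):
    o,d=ray(cp,p); return o+d*(z-o[2])/d[2]
def tri(*rs):
    A=sum(np.eye(3)-np.outer(d,d) for o,d in rs); b=sum((np.eye(3)-np.outer(d,d))@o for o,d in rs)
    x=np.linalg.solve(A,b); return x,[np.linalg.norm(np.cross(d,x-o)) for o,d in rs]
def blobs(m,amin=15):
    n,l,s,c=cv2.connectedComponentsWithStats(m.astype(np.uint8)); return [(c[i],s[i],l==i) for i in range(1,n) if s[i][4]>=amin]
def hsv(i): return cv2.cvtColor(i,cv2.COLOR_RGB2HSV).astype(int)
def red(i): h=hsv(i); return ((h[...,0]<6)|(h[...,0]>174))&(h[...,1]>150)&(h[...,2]>90)
def yel(i): h=hsv(i); return (h[...,0]>20)&(h[...,0]<35)&(h[...,1]>140)&(h[...,2]>90)
def blue(i): h=hsv(i); return (h[...,0]>100)&(h[...,0]<125)&(h[...,1]>150)
E
python3 - <<'E'
from h import *
for n in('top','scene'):
    i=cv2.imread(f'pics/{n}0.png')[:,:,::-1].copy(); c=cam(n)
    for nm,f in(('red',red),('yel',yel),('blue',blue)):
        for b in blobs(f(i)): print(n,nm,b[0],b[1])
    if n=='top':
        for p in((357,170),(272,234),(354,341),(439,272)): print(plane(c,p,50))
        print('pad',plane(c,(333,218),66),'red',plane(c,(231,183),53),'white',plane(c,(207,274),65))
i=cv2.imread('pics/top0.png'); j=cv2.imread('pics/scene0.png')
a=cv2.resize(i[150:350,190:450],None,fx=3,fy=3)[:600]
b=cv2.resize(j[190:360,230:430],None,fx=3.5,fy=3.5)
cv2.imwrite('pics/a.png',a); cv2.imwrite('pics/b.png',b)
E
```

```text
top red [230.26 183.02] [216 169  30  30 692]
top red [344.37 301.47] [328 281  34  43 344]
top yel [408.97 263.38] [406 255  10  14  32]
top blue [366.38 250.65] [357 242  20  18 186]
top blue [525.48 378.04] [ 475  328  103  103 4378]
top blue [ 58.55 379.65] [ 57 375   4  10  31]
top blue [578.55 424.23] [576 422   7   6  22]
top blue [571.29 430.43] [568 428   7   6  21]
top blue [564.32 436.32] [562 434   6   6  19]
top blue [557.  442.5] [555 440   5   6  18]
top blue [ 68.48 468.63] [ 67 464   4  10  27]
[ 643.59 -209.35   50.  ]
[542.06 -74.65  50.  ]
[ 375.7  -201.41   50.  ]
[ 481.02 -335.15   50.  ]
pad [ 564.67 -170.25   66.  ] red [623.14  -9.86  53.  ] white [479.33  23.47  65.  ]
scene red [310.4  213.99] [300 207  21  16 253]
scene red [291.32 286.84] [284 268  15  41 233]
scene yel [ 23.06 153.9 ] [ 17 149  13  11  79]
scene yel [ 55.13 208.  ] [ 51 206   8   4  15]
scene yel [350.48 279.2 ] [346 274  12   9  25]
scene blue [491.89   3.05] [483   3  18   2  19]
scene blue [514.83   3.86] [502   3  30   2  35]
scene blue [573.94   5.29] [541   4  71   3  84]
scene blue [179.34  19.6 ] [169  15  19  10  98]
scene blue [384.75  69.18] [376  65  19   9  95]
scene blue [351.42  76.16] [348  73   6   7  19]
scene blue [ 21.19 126.49] [  8 119  26  14 167]
scene blue [113.64 121.12] [109 118  10   8  58]
scene blue [ 55.62 142.59] [ 51 139  11   8  64]
scene blue [335.86 281.08] [329 278  15   7  73]
scene blue [347.94 451.32] [ 317  418   60   62 2896]
scene blue [315.79 457.47] [313 454   7   7  19]
scene blue [376.67 468.42] [375 460   6  18  36]
```

View pics/a.png

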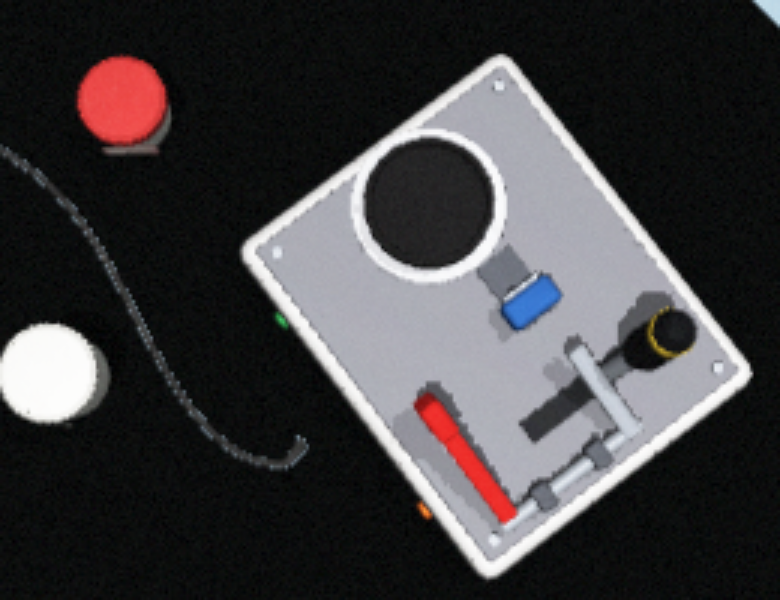

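View pics/b.png

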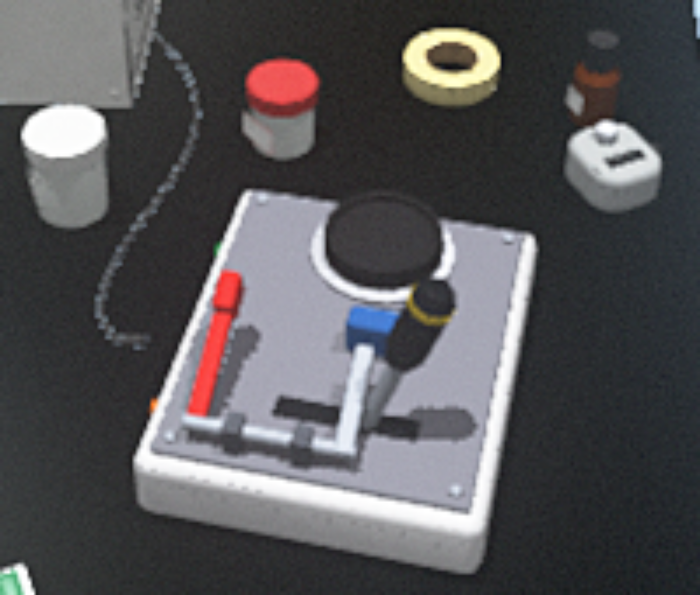

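The crops show the catch paddle at the front, pointing to the station's left. The lever leans back to the right, its yellow band at crop (672,333). The jar's label bulge faces the robot (crop a 130,150).

Run:
```python
from h import *
I={n:cv2.imread(f'pics/{n}0.png')[:,:,::-1].copy() for n in('top','scene')}
t,s=cam('top'),cam('scene')
for p in((75,290),(185,235),(150,222),(55,270),(190,215),(270,217),(275,155+45)): print('scene floor',p,plane(s,p,0))
for p in((57,345),(137,335),(152,480),(13,248),(100,160),(180,225),(80,305)): print('top floor',p,plane(t,p,0), 'z120',plane(t,p,120)[:2])
# pad black disc
def disc(i,c):
    g=i.max(2)<75
    for b in blobs(g,200):
        if b[2][c[1],c[0]]:
            k=cv2.findContours(b[2].astype(np.uint8),cv2.RETR_EXTERNAL,cv2.CHAIN_APPROX_NONE)[0][0]; print(b[1],cv2.fitEllipse(k)); return cv2.fitEllipse(k)[0]
a=disc(I['top'],(333,218)); print(plane(t,a,68))
print('cap',tri(ray(t,(230.3,182.8)),ray(s,(310.4,212))))
# paddle/catch ends
for n in I:
    b=[b for b in blobs(red(I[n])) if 280<b[0][0]<360 and b[0][1]>260][0]
    r=cv2.minAreaRect(np.argwhere(b[2])[:,::-1].astype(np.float32)); print(n,cv2.boxPoints(r).tolist())
for n in I: print(n,[ (b[0],b[1]) for b in blobs(yel(I[n]),3) if 340<b[0][0]<430])
```

```text
scene floor (75, 290) [138.1  146.94   0.  ]
scene floor (185, 235) [389.17 162.34   0.  ]
scene floor (150, 222) [347.24 259.93   0.  ]
scene floor (55, 270) [124.09 233.13   0.  ]
scene floor (190, 215) [433.89 223.68   0.  ]
scene floor (270, 217) [579.62  92.37   0.  ]
scene floor (275, 200) [630.22 142.14   0.  ]
top floor (57, 345) [368.18 278.05   0.  ] z120 [377.79 223.77]
top floor (137, 335) [383.49 148.6   -0.  ] z120 [391.16 110.73]
top floor (152, 480) [156.5  118.37   0.  ] z120 [192.93  84.33]
top floor (13, 248) [526.65 357.65   0.  ] z120 [516.18 293.29]
top floor (100, 160) [674.27 219.07   0.  ] z120 [645.08 172.27]
top floor (180, 225) [563.42  82.35  -0.  ] z120 [548.28  52.88]
top floor (80, 305) [432.47 243.22   0.  ] z120 [433.93 193.36]
[ 311  196   43   43 1441] ((332.4366760253906, 217.27703857421875), (41.65229797363281, 42.235015869140625), 18.50490951538086)
[ 565.53 -169.34   68.  ]
cap (array([623.84,  -8.99,  52.94]), [np.float64(0.4425657334687916), np.float64(0.44256573346890044)])
top [[326.96002197265625, 284.280029296875], [333.0400390625, 279.72003173828125], [363.0400390625, 319.72003173828125], [356.96002197265625, 324.280029296875]]
scene [[283.5009765625, 307.2099304199219], [292.5802001953125, 267.0019836425781], [299.36334228515625, 268.5336608886719], [290.28411865234375, 308.7416076660156]]
top [(array([408.97, 263.38]), array([406, 255,  10,  14,  32], dtype=int32))]
scene [(array([350.48, 279.2 ]), array([346, 274,  12,   9,  25], dtype=int32))]
```

View pics/wrist0.png

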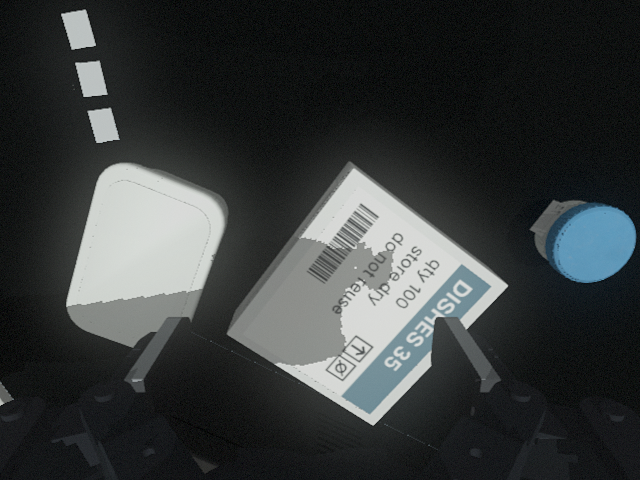

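Triangulation puts the red cap top at (624,-9,53), which matches the text. The wrist picture only shows bystander items. Next I go up and over to the jar.

```bash
python3 drive.py '0 0 -45 0 0 0;0 0 -45 0 0 0;0 0 -45 0 0 0;-38 -32 0 0 0 0;-38 -32 0 0 0 0;-38 -32 0 0 0 0;-38 -32 0 0 0 0;-38 -32 0 0 0 0;-38 -32 0 0 0 0;-38 -32 0 0 0 0' && python3 drive.py '-38 -32 0 0 0 0;-38 -32 0 0 0 0;-38 -32 0 0 0 0;-38 -32 0 0 0 0;-38 -32 0 0 0 0;-38 -32 0 0 0 0;-38 -32 0 0 0 0;-38 -32 0 0 0 0;-38 -32 0 0 0 0;0 0 0 0 0 0'
python3 drive.py '0 0 40 0 0 -0.12;0 0 40 0 0 -0.116;0 0 40 0 0 0;0 0 0 0 0 0;0 0 0 0 0 0'
cat > look.py <<'E'
import sys
from h import *
s=env.read_state(); c=cam('wrist'); i=camrig.get_image('wrist'); cv2.imwrite(f'pics/{sys.argv[1]}.png',i[:,:,::-1])
print(s['ee_pos'],s['tool_rot'],s['time_s']); np.save(f'pics/{sys.argv[1]}.npy',c[1])
for b in blobs(red(i),60):
    k=cv2.findContours(b[2].astype(np.uint8),cv2.RETR_EXTERNAL,cv2.CHAIN_APPROX_NONE)[0][0]
    e=cv2.fitEllipse(k); print(b[0],b[1],e,plane(c,e[0],53))
E
python3 look.py w1
```

```text
time_s: 1.15
ee_pos: [358.9, 350.1, 342.7]
tool_rot: [0.118, 0.993, -0.0, -0.0]
ft_force: [0.9, 0.7, 0.3]
width: 85.2
grip_force: 0.0
time_s: 2.15
ee_pos: [625.0, -17.6, 340.8]
tool_rot: [0.124, 0.992, -0.004, -0.0]
ft_force: [-1.0, -1.2, 0.3]
width: 85.5
grip_force: 0.0
time_s: 2.65
ee_pos: [623.5, -7.5, 223.2]
tool_rot: [-0.0, 1.0, -0.0, -0.0]
ft_force: [-0.5, 0.5, 0.4]
width: 85.5
grip_force: 0.0
[623.47  -7.51 223.16] [-0.  1. -0. -0.] 2.65
[304.13 205.68] [ 282  179   56   54 1231] ((308.50299072265625, 206.5056610107422), (47.5354118347168, 54.44267654418945), 90.03276062011719) [621.7  -10.45  53.  ]
```

View pics/w1.png

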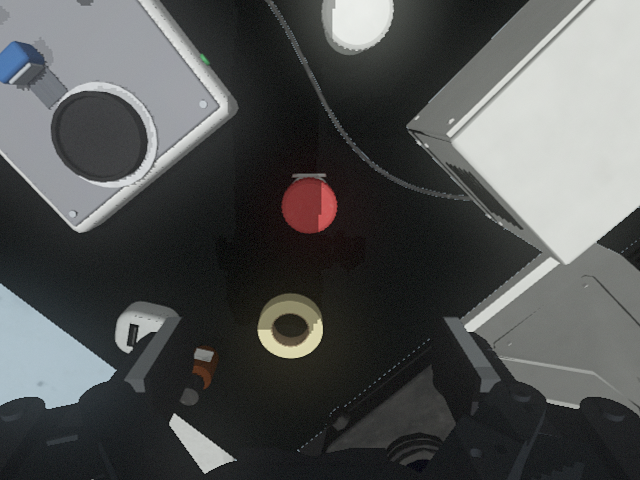

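The red cap is at (308,206), with the label bulge at (309,177) facing the robot. That gives a jar yaw of about 0, so I grip along world y.

```bash
python3 drive.py '1 -2.3 40 0 0 0;0 0 40 0 0 0;0 0 40 0 0 0;0 0 20 0 0 0;0 0 20 0 0 0;0 0 20 0 0 0;0 0 13 0 0 0;0 0 0 0 0 0;0 0 0 0 0 0;0 0 0 0 0 0'
python3 look.py w2
```

```text
time_s: 3.7
ee_pos: [623.9, -10.2, 31.6]
tool_rot: [-0.0, 1.0, -0.0, 0.002]
ft_force: [-0.1, 0.7, 0.5]
width: 85.4
grip_force: 0.0
[623.93 -10.21  31.55] [-0.  1. -0.  0.] 3.7
```

```bash
python3 drive.py '1 0 3.5 0 0 0;0 0 0 0 0 0;0 0 0 0 0 0'; python3 drive.py '0 0 0 0 0 0;0 0 0 0 0 0;0 0 0 0 0 0;0 0 0 0 0 0;0 0 0 0 0 0;0 0 0 0 0 0;0 0 0 0 0 0' 20
```

```text
time_s: 4.05
ee_pos: [621.3, -10.2, 26.4]
tool_rot: [-0.0, 1.0, -0.0, -0.0]
ft_force: [-0.9, -0.3, 0.6]
width: 85.3
grip_force: 0.0
time_s: 4.75
ee_pos: [622.9, -14.5, 29.8]
tool_rot: [0.001, 1.0, -0.002, 0.002]
ft_force: [-3.5, -3.5, 14.4]
width: 20.0
grip_force: 7.5
```

```bash
python3 look.py w3
python3 - <<'E'
from h import *
i=camrig.get_image('scene'); cv2.imwrite('pics/s3.png',cv2.resize(i[130:330,230:430],None,fx=2.5,fy=2.5)[:,:,::-1])
a=cv2.imread('pics/w3.png'); b=cv2.imread('pics/s3.png'); a=cv2.resize(a[180:],(390,183*1)); 
c=np.zeros((500,800,3),np.uint8); c[:,:400]=b[:,:400]; c[:183,405:795]=a; cv2.imwrite('pics/c3.png',c)
E
```

```text
[622.92 -14.5   29.78] [ 0.  1. -0.  0.] 4.75
```

View pics/c3.png

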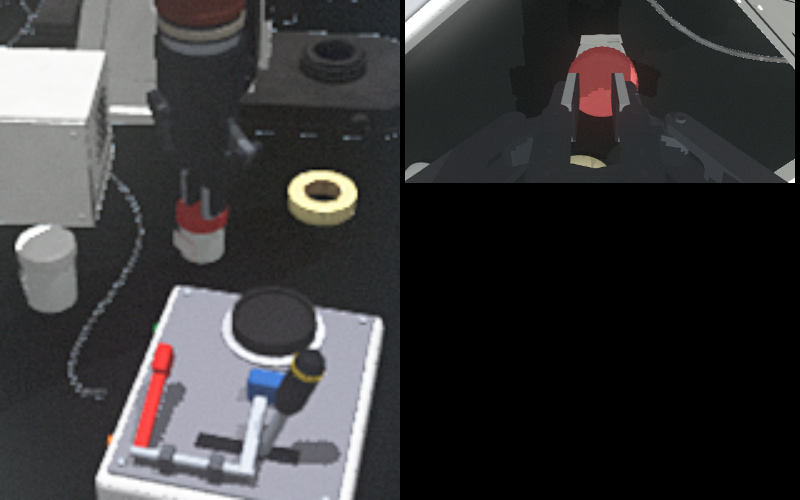

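Seen from both views, the fingers seem to have closed to 20 mm over the cap (cap around crop (202,215)) instead of around it. I'll check this with numbers.

Run:
```python
from h import *
def proj(c,P,x):
    q=np.linalg.inv(P)@np.r_[x,1]; return np.array([c['fx']*q[0]/q[2]+c['cx'],c['fy']*q[1]/q[2]+c['cy']])
c,P=cam('scene')
for z in(30,53,0): print('scene TCP z',z,proj(c,P,[622.9,-14.5,z]), ((proj(c,P,[622.9,-14.5,z])-[230,130])*2.5))
w=camrig.camera_info('wrist')
def red2(i): i=i.astype(int); return (i[...,0]>50)&(i[...,0]>1.8*i[...,1])&(i[...,0]>1.8*i[...,2])
for n in('w1','w2','w3'):
    i=cv2.imread(f'pics/{n}.png')[:,:,::-1].copy(); P=np.load(f'pics/{n}.npy')
    for b in blobs(red2(i),100):
        k=cv2.findContours(b[2].astype(np.uint8),cv2.RETR_EXTERNAL,cv2.CHAIN_APPROX_NONE)[0][0]
        k=cv2.convexHull(k); print(n,b[1],cv2.minEnclosingCircle(k),cv2.fitEllipse(k),plane((w,P),cv2.fitEllipse(k)[0],53))
    print(n,'tcp px',proj(w,P,(P@np.linalg.inv(np.array(w['mount'])))[:3,3]))
i=camrig.get_image('scene')
for b in blobs(red2(i),40):
    if 280<b[0][0]<330 and b[0][1]<240: print(b[0],b[1])
s=env.read_state(); print(s)
```

```text
scene TCP z 30 [311.5  221.27] [203.74 228.19]
scene TCP z 53 [311.42 213.3 ] [203.54 208.24]
scene TCP z 0 [311.59 231.34] [203.98 253.35]
w1 [ 281  177   57   57 2484] ((309.27215576171875, 205.14556884765625), 28.486724853515625) ((309.14715576171875, 205.3229522705078), (55.953025817871094, 56.62409210205078), 82.17591094970703) [620.7   -9.91  53.  ]
w1 tcp px [311.89 297.7 ]
w2 [  253   252   119   115 10645] ((312.2364807128906, 310.50250244140625), 59.591861724853516) ((312.39569091796875, 309.7440490722656), (115.18647003173828, 118.49468231201172), 87.40415954589844) [618.68  -9.99  53.  ]
w2 tcp px [311.89 297.7 ]
w3 [ 268  256  116  116 7650] ((324.13385009765625, 313.5479431152344), 59.64364242553711) ((323.51104736328125, 313.8227844238281), (115.73141479492188, 118.4247817993164), 90.26660919189453) [618.49  -9.86  53.  ]
w3 tcp px [311.89 297.7 ]
[308.89 217.18] [300 210  21  13 151]
{'time_s': 4.9, 'qpos': array([-0.1 ,  0.78,  0.14,  1.68, -0.15,  0.68,  1.68]), 'joint_velocities': array([-0., -0., -0., -0.,  0.,  0.,  0.]), 'joint_torque': array([ -2.75, -39.74,  -0.78, -10.62,  -0.92,  -0.87,  -0.04]), 'ee_pos': array([622.95, -14.54,  29.8 ]), 'tool_rot': array([ 0.,  1., -0.,  0.]), 'ft_force': array([-3.06, -3.85, 14.51]), 'wrist_torque': array([-0.97,  0.76,  0.02]), 'grip_force': 7.448221285594627, 'width': 19.965378103634603}
```

```bash
python3 drive.py '0 0 -30 0 0 0;0 0 -30 0 0 0;0 0 0 0 0 0;0 0 0 0 0 0;0 0 0 0 0 0' 46
python3 look.py w4
python3 - <<'E'
from h import *
i=camrig.get_image('scene'); np.save('pics/s4.npy',i)
c=np.zeros((560,800,3),np.uint8); c[:,:400]=cv2.resize(i[110:250,260:360],(400,560))[:,:,::-1]
a=cv2.imread('pics/w4.png'); c[:400,400:]=a[180:480,170:470].repeat(1,0)[:,:] if 0 else cv2.resize(a[180:480,170:470],(400,400)); cv2.imwrite('pics/c4.png',c)
E
```

```text
time_s: 5.4
ee_pos: [620.4, -10.0, 85.2]
tool_rot: [-0.0, 1.0, 0.0, -0.001]
ft_force: [-1.1, -0.1, 0.5]
width: 46.0
grip_force: 0.0
[620.36 -10.    85.22] [-0.  1.  0. -0.] 5.4
[310.72 235.98] [272 225  84  39 367] ((312.4107971191406, 279.41253662109375), (92.09351348876953, 103.25895690917969), 179.64645385742188) [625.3   -9.74  53.  ]
```

View pics/c4.png

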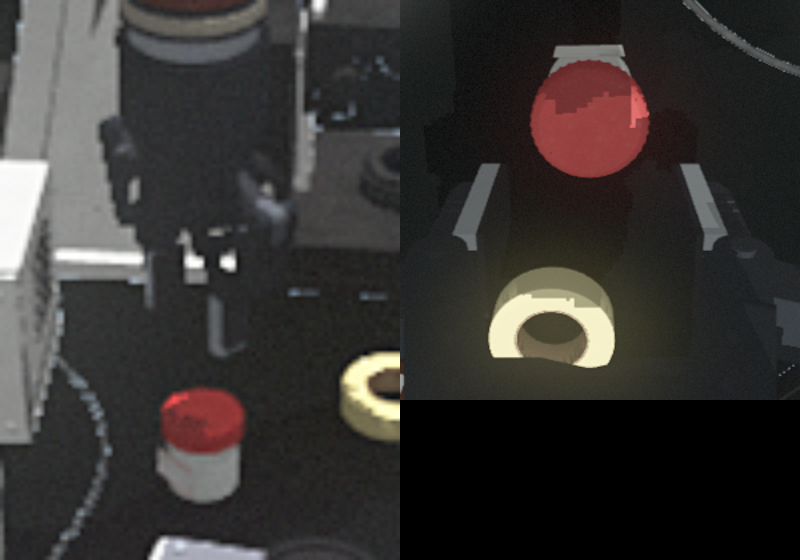

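Wrist view: the inner tips are at (245,304) and (381,304) with the gap reading 46 mm, and in the scene view the near tip is at (317,198). I'll work out where the finger ends really are relative to the reported TCP.

Run:
```python
from h import *
w=(camrig.camera_info('wrist'),np.load('pics/w4.npy')); s=cam('scene')
for pw,ps in(((243,304),(317,197.5)),((383,304),(298.5,186))):
    print(tri(ray(w,pw),ray(s,ps)))
i=np.load('pics/s4.npy'); i=i.astype(int)
m=(i[...,0]>50)&(i[...,0]>1.8*i[...,1])&(i[...,0]>1.8*i[...,2]); m[:,:290]=0;m[:,330:]=0;m[240:]=0;m[:190]=0
r,c=np.nonzero(m); print('cap rows',r.min(),r.max(),c.min(),c.max())
```

```text
(array([615.69, -37.65, 109.63]), [np.float64(4.092552214014303), np.float64(4.092552214014364)])
(array([609.65,  15.44, 116.19]), [np.float64(1.5262334907080006), np.float64(1.5262334907079091)])
cap rows 207 222 300 320
```

The finger ends really sit about 25 mm behind the reported TCP at this opening, so I go deeper and watch the force.

```bash
python3 drive.py '0 0 0 0 0 0;0 0 0 0 0 0;0 0 25 0 0 0;0 0 20 0 0 0;0 0 10 0 0 0;0 0 10 0 0 0;0 0 5 0 0 0;0 0 3 0 0 0;0 0 0 0 0 0;0 0 0 0 0 0' 72;  python3 look.py w5
```

```text
time_s: 6.5
ee_pos: [621.9, -10.2, 13.9]
tool_rot: [-0.0, 1.0, -0.0, 0.001]
ft_force: [-0.6, 0.2, 0.3]
width: 71.7
grip_force: 0.0
[621.91 -10.22  13.9 ] [-0.  1. -0.  0.] 6.5
```

```bash
python3 drive.py '0 0 3 0 0 0;0 0 0 0 0 0' && python3 drive.py '0 0 0 0 0 0;0 0 0 0 0 0;0 0 0 0 0 0;0 0 0 0 0 0;0 0 0 0 0 0;0 0 0 0 0 0' 20
```

```text
time_s: 6.75
ee_pos: [621.3, -10.2, 10.2]
tool_rot: [-0.0, 1.0, -0.0, -0.0]
ft_force: [-0.5, 0.2, 0.5]
width: 72.0
grip_force: 0.0
time_s: 7.35
ee_pos: [622.0, -10.2, 10.8]
tool_rot: [-0.0, 1.0, -0.0, 0.001]
ft_force: [0.2, 1.1, 4.1]
width: 43.8
grip_force: 61.2
```

Firm grip: 43.8 mm opening at 61 N. I lift, carry over the pad, and compare the pad and jar in the pictures.

```bash
python3 drive.py '0 0 -15 0 0 0;0 0 -35 0 0 0;0 0 -40 0 0 0;0 0 -30 0 0 0;14.6 -40.1 0 0 0 0;14.6 -40.1 0 0 0 0;14.6 -40.1 0 0 0 0;14.5 -40.1 0 0 0 0;0 0 0 0 0 0;0 0 0 0 0 0'
cat > chk.py <<'E'
from h import *
def red2(i): i=i.astype(int); return (i[...,0]>50)&(i[...,0]>1.8*i[...,1])&(i[...,0]>1.8*i[...,2])
s=env.read_state(); print(s['ee_pos'],s['width'],s['grip_force'],s['ft_force'])
z0=float(__import__('sys').argv[1])
for n in('top','scene','wrist'):
    c=cam(n); i=camrig.get_image(n); cv2.imwrite(f'pics/k_{n}.png',i[:,:,::-1])
    for b in blobs(red2(i),80):
        k=cv2.convexHull(cv2.findContours(b[2].astype(np.uint8),cv2.RETR_EXTERNAL,cv2.CHAIN_APPROX_NONE)[0][0])
        e=cv2.fitEllipse(k); print(n,b[0],b[1],np.array(e[0]),np.array(e[1]),plane(c,e[0],z0))
E
python3 chk.py 173
python3 - <<'E'
from h import *
i=cv2.imread('pics/w1.png')[:,:,::-1]; w=(camrig.camera_info('wrist'),np.load('pics/w1.npy'))
for b in blobs(i.max(2)<75,200):
    if b[2][137,100]:
        k=cv2.findContours(b[2].astype(np.uint8),cv2.RETR_EXTERNAL,cv2.CHAIN_APPROX_NONE)[0][0]; e=cv2.fitEllipse(k); print('pad w1',e,plane(w,e[0],68))
E
```

```text
time_s: 8.35
ee_pos: [561.9, -172.2, 130.6]
tool_rot: [0.002, 1.0, -0.0, -0.001]
ft_force: [0.3, 1.1, -1.7]
width: 44.1
grip_force: 61.4
[ 561.92 -172.24  130.57] 44.08484185931468 61.390260457992554 [ 0.28  1.13 -1.72]
top [302.15  80.38] [294  72  18  15 104] [302.16  76.88] [17.58 18.04] [ 748.94 -126.36  173.  ]
top [303.55 244.38] [  184    98   219   301 29288] [293.19 269.89] [161.61 398.4 ] [ 479.87 -113.68  173.  ]
top [207.37 429.88] [  101   364   197   116 16572] [199.76 451.  ] [160.98 196.9 ] [244.98   8.06 173.  ]
scene [14.49 39.05] [   0    0   41   95 1371] [16.4  24.08] [ 40.99 144.69] [ 407.52 1519.29  173.  ]
scene [335.96 215.99] [327 206  18  21 277] [336.76 216.21] [18.98 20.82] [ 554.05 -172.8   173.  ]
scene [291.3  286.71] [284 267  16  42 263] [291.14 286.96] [ 9.92 45.73] [ 385.4  -258.97  173.  ]
scene [ 15.59 355.38] [  0 321  42  63 582] [ 14.19 351.12] [46.26 68.59] [  37.05 -118.47  173.  ]
scene [ 61.51 378.58] [ 39 350  41  65 538] [ 58.17 380.31] [29.68 71.43] [  68.4 -200.3  173. ]
scene [ 17.81 404.23] [  0 361  50  74 771] [ 28.37 397.45] [45.19 97.65] [  34.07 -201.67  173.  ]
wrist [296.46  32.78] [ 260    0   66   71 2060] [294.03  30.36] [ 31.14 104.9 ] [ 463.1  -173.84  173.  ]
wrist [312.15 342.48] [  249   278   128   128 13230] [312.14 342.47] [129.65 131.75] [ 559.7 -168.8  173. ]
pad w1 ((98.71785736083984, 135.6196746826172), (85.8266372680664, 98.89713287353516), 122.33466339111328) [ 563.28 -168.82   68.  ]
```

```bash
python3 drive.py '0 0.6 20 0 0 0;0 0 15 0 0 0;0 0 10 0 0 0;0 0 0 0 0 0;0 0 0 0 0 0;0 0 0 0 0 0'; python3 chk.py 124 | grep -v top
```

```text
time_s: 9.1
ee_pos: [563.9, -169.9, 86.1]
tool_rot: [-0.0, 1.0, -0.0, 0.001]
ft_force: [1.4, -1.0, -1.5]
width: 43.9
grip_force: 61.4
[ 563.93 -169.95   86.13] 43.901666874181004 61.401565074920654 [ 1.4  -0.98 -1.51]
scene [24.87 40.96] [   0    0   68  101 2784] [28.99 24.65] [ 67.84 154.13] [ 474.96 1690.99  124.  ]
scene [  8.81 123.08] [  0 110  23  32 219] [ 11.06 124.51] [28.24 33.84] [196.16 722.71 124.  ]
scene [335.54 234.38] [327 225  17  20 264] [336.02 234.57] [18.09 19.83] [ 558.57 -167.77  124.  ]
scene [291.38 286.4 ] [284 267  16  42 267] [291.08 286.97] [10.14 45.42] [ 411.75 -221.07  124.  ]
scene [  9.72 336.03] [  0 325  23  23 161] [ 10.73 335.57] [19.92 24.63] [ 31.61 -33.24 124.  ]
scene [ 18.31 363.41] [  0 331  41  56 428] [ 22.97 353.42] [27.32 75.31] [ 37.6  -78.99 124.  ]
scene [ 52.21 380.61] [ 30 349  45  57 509] [ 51.32 376.63] [41.7  54.32] [  57.84 -144.69  124.  ]
scene [ 68.02 361.9 ] [ 56 349  22  23 181] [ 67.46 362.18] [22.14 26.26] [  82.01 -134.9   124.  ]
scene [ 16.68 408.56] [  0 380  55  55 690] [ 22.08 405.34] [40.55 88.7 ] [  16.43 -164.96  124.  ]
wrist [305.1   25.39] [ 270    0   64   60 2260] [301.14  17.77] [40.63 97.47] [ 459.5  -172.99  124.  ]
wrist [312.19 342.56] [  249   278   127   129 13208] [312.33 342.31] [129.28 131.26] [ 562.91 -169.91  124.  ]
```

```bash
python3 drive.py '0 0 8 0 0 0;0 0 4 0 0 0;0 0 4 0 0 0;0 0 4 0 0 0;0 0 3 0 0 0;0 0 0 0 0 0;0 0 0 0 0 0;0 0 0 0 0 0'
```

```text
time_s: 10.05
ee_pos: [563.4, -170.0, 65.6]
tool_rot: [-0.0, 1.0, 0.0, 0.001]
ft_force: [-4.9, 2.7, 19.0]
width: 44.0
grip_force: 63.4
```

```bash
python3 drive.py '0 0 1 0 0 0;0 0 0 0 0 0;0 0 0 0 0 0;0 0 0 0 0 0;0 0 0 0 0 0;0 0 0 0 0 0;0 0 0 0 0 0;0 0 0 0 0 0;0 0 0 0 0 0;0 0 0 0 0 0'; python3 drive.py '0 0 0 0 0 0;0 0 0 0 0 0;0 0 0 0 0 0;0 0 0 0 0 0;0 0 0 0 0 0;0 0 -3 0 0 0;0 0 -3 0 0 0;0 0 -3 0 0 0;0 0 0 0 0 0;0 0 0 0 0 0'
```

```text
time_s: 11.05
ee_pos: [563.5, -170.0, 65.6]
tool_rot: [-0.0, 1.0, 0.0, 0.001]
ft_force: [-7.3, 3.2, 23.7]
width: 43.7
grip_force: 63.8
time_s: 12.05
ee_pos: [563.1, -170.0, 70.4]
tool_rot: [-0.0, 1.0, 0.0, -0.0]
ft_force: [-1.9, 0.2, 3.7]
width: 43.7
grip_force: 61.9
```

```bash
python3 drive.py '0 0 -2.5 0 0 0;0 0 0 0 0 0;0 0 0 0 0 0;0 0 0 0 0 0'
```

```text
time_s: 12.45
ee_pos: [563.0, -170.0, 72.6]
tool_rot: [-0.0, 1.0, 0.0, -0.0]
ft_force: [-1.2, -0.4, 2.0]
width: 44.2
grip_force: 61.8
```

```bash
python3 drive.py '0 0 -0.5 0 0 0;0 0 0 0 0 0;0 0 0 0 0 0;0 0 0 0 0 0;0 0 0 0 0 0;0 0 0 0 0 0' 72; python3 drive.py '0 0 -15 0 0 0;0 0 -30 0 0 0;0 0 -40 0 0 0;0 0 -40 0 0 0;0 0 0 0 0 0;0 0 0 0 0 0'; python3 chk.py 116 | grep -v scene
```

```text
time_s: 13.05
ee_pos: [563.2, -170.0, 73.3]
tool_rot: [-0.0, 1.0, -0.0, -0.0]
ft_force: [0.6, 0.2, -0.4]
width: 71.5
grip_force: 0.0
time_s: 13.65
ee_pos: [563.5, -170.1, 199.3]
tool_rot: [-0.0, 1.0, -0.0, 0.001]
ft_force: [-0.0, -0.3, 0.2]
width: 71.8
grip_force: 0.0
[ 563.52 -170.07  199.35] 71.81622907588856 0.0 [-0.01 -0.27  0.24]
top [287.56 266.92] [  142    65   270   409 48332] [266.07 321.99] [175.82 629.18] [408.25 -72.15 116.  ]
top [166.83 464.13] [ 103  441  150   39 3780] [ 48.1  321.01] [140.12 292.95] [411.38 239.79 116.  ]
wrist [291.08  40.11] [ 253    0   70   82 1686] [288.98  38.68] [ 24.79 114.67] [ 445.92 -181.94  116.  ]
wrist [311.52 240.95] [ 275  205   74   73 4130] [311.59 240.89] [72.35 73.03] [ 561.65 -169.73  116.  ]
```

The jar stands at the pad centre within about 2 mm. Now I measure the catch and lever.

Run:
```python
from h import *
t,s=cam('top'),cam('scene')
a,_=tri(ray(t,(330,282)),ray(s,(296,268.5))); b,_=tri(ray(t,(360,322)),ray(s,(287,308)))
print('tip',a,_,'hinge end',b,'yaw y-dir',np.arctan2(*(a-b)[[1,0]]))
l,e=tri(ray(t,(414,261)),ray(s,(353.4,277))); print('band',l,e)
yaw=-0.921; x=np.array([np.cos(yaw),np.sin(yaw)]); y=np.array([-x[1],x[0]]); O=np.array([515.7,-220.1])
for n,p in(('tip',a),('he',b),('band',l)): d=p[:2]-O; print(n,d@x,d@y,p[2])
print(x,y)
```

```text
tip [ 465.11 -164.26   90.51] [np.float64(1.2856179240026198), np.float64(1.2856179240025956)] hinge end [ 406.34 -210.68   65.59] yaw y-dir 0.6684561633397476
band [ 493.46 -282.09  141.95] [np.float64(0.8180691718739735), np.float64(0.8180691718739895)]
tip -75.06694751248108 -6.4947624009874705 90.50627172194281
he -73.66953744426466 -81.37472575197721 65.59137245383522
band 35.90011727241933 -55.209601502297 141.94960794890235
[ 0.61 -0.8 ] [0.8  0.61]
```

```bash
python3 drive.py '0 0 0 0 0 0.146;0 0 0 0 0 0.146;0 0 0 0 0 0.146;0 0 0 0 0 0.146;0 0 0 0 0 0.146;0 0 0 0 0 0.146;0 0 0 0 0 0.146;0 0 0 0 0 0.146;0 0 0 0 0 0.146;0 0 0 0 0 0.146' 40; python3 drive.py '0 0 0 0 0 0.146;0 0 0 0 0 0.146;0 0 0 0 0 0.146;0 0 0 0 0 0.146;0 0 0 0 0 0.146;0 0 0 0 0 0.146;0 0 0 0 0 0.154;-43 -32 0 0 0 0;-43 -32 0 0 0 0;0 0 0 0 0 0'; python3 drive.py '0 0 0 0 0 0;0 0 0 0 0 0;0 0 0 0 0 0'
cat > st.py <<'E'
from h import *
yaw=-0.921; X=np.array([np.cos(yaw),np.sin(yaw)]); Y=np.array([-X[1],X[0]]); O=np.array([515.7,-220.1])
def S(p): d=np.array(p)[:2]-O; return np.array([d@X,d@Y,p[2]])
def red2(i): i=i.astype(int); return (i[...,0]>45)&(i[...,0]>2.2*i[...,1])&(i[...,0]>2.2*i[...,2])
if __name__=='__main__':
    s=env.read_state(); Rm=R.from_quat(s['tool_rot']).as_matrix(); print('t',s['time_s'],'tcp world',s['ee_pos'],'station',S(s['ee_pos']),'tool y yaw',np.arctan2(Rm[1,1],Rm[0,1]),'q',s['qpos'])
    c=cam('wrist'); i=camrig.get_image('wrist'); import sys; cv2.imwrite(f'pics/{sys.argv[1]}.png',i[:,:,::-1]); np.save(f'pics/{sys.argv[1]}.npy',c[1])
    for b in blobs(red2(i),60):
        r=cv2.minAreaRect(np.argwhere(b[2])[:,::-1].astype(np.float32)); print(b[0],b[1]); q=cv2.boxPoints(r); print(q)
        for p in q: print(S(plane(c,p,98)),S(plane(c,p,72)))
E
python3 st.py w6
```

```text
time_s: 14.8
ee_pos: [562.3, -169.6, 196.7]
tool_rot: [0.669, 0.743, -0.001, -0.001]
ft_force: [-0.2, 0.1, 0.4]
width: 39.9
grip_force: 0.0
time_s: 15.8
ee_pos: [451.9, -170.6, 195.3]
tool_rot: [0.948, 0.317, -0.005, -0.005]
ft_force: [0.7, 0.0, 0.7]
width: 40.3
grip_force: 0.0
time_s: 16.1
ee_pos: [464.8, -171.5, 198.2]
tool_rot: [0.946, 0.323, 0.0, 0.001]
ft_force: [0.0, 0.7, -0.1]
width: 40.0
grip_force: 0.0
t 16.1 tcp world [ 464.77 -171.52  198.22] station [-69.5  -11.16 198.22] tool y yaw -0.9129245429971944 q [-0.29  0.52  0.9   1.89 -0.49  0.97 -0.07]
[306.28 258.6 ] [ 298  219   17   86 1163]
[[298. 219.]
 [314. 219.]
 [314. 304.]
 [298. 304.]]
[-80.2   -5.45  98.  ] [-81.06 -12.46  72.  ]
[-69.52  -5.37  98.  ] [-69.33 -12.37  72.  ]
[-68.98 -68.2   98.  ] [-68.74 -81.32  72.  ]
[-80.41 -68.28  98.  ] [-81.28 -81.4   72.  ]
```

View pics/w6.png

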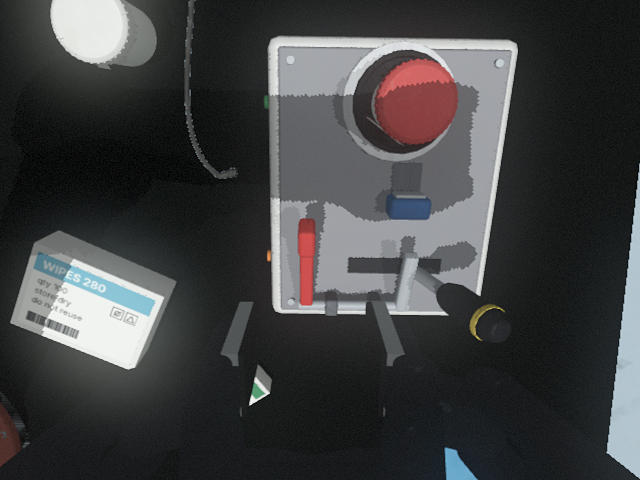

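The catch paddle is at px 299–315 × 219–256, which is station (-75,-17). The blocker bar is at (405,280), the lever band at (490,322), and the jar stands in the dish at (417,100). Now I grip the paddle.

```bash
python3 drive.py '-5.8 -5.5 40 0 0 -0.008;0 0 40 0 0 0;0 0 30 0 0 0;0 0 15 0 0 0;0 0 10 0 0 0;0 0 8 0 0 0;0 0 0 0 0 0;0 0 0 0 0 0;0 0 0 0 0 0'; python3 st.py w7
```

```text
time_s: 17.05
ee_pos: [455.9, -171.1, 56.1]
tool_rot: [0.945, 0.326, 0.001, 0.001]
ft_force: [0.1, -0.4, -0.1]
width: 40.1
grip_force: 0.0
t 17.05 tcp world [ 455.88 -171.06   56.09] station [-75.24 -17.96  56.09] tool y yaw -0.9067506758938063 q [-0.13  0.69  0.68  2.06 -0.74  0.64  0.15]
[498.02  54.35] [480   0  48 115 666]
[[470.85 109.5 ]
 [505.32  -6.44]
 [527.     0.  ]
 [492.53 115.94]]
[-31.84  59.29  98.  ] [-22.3   59.23  72.  ]
[-26.53  88.82  98.  ] [-15.89  94.9   72.  ]
[-20.49  87.38  98.  ] [-8.59 93.16 72.  ]
[-25.32  57.6   98.  ] [-14.43  57.18  72.  ]
[501.83 128.7 ] [482 118  39  29 180]
[[480.92 121.48]
 [489.92 109.17]
 [526.42 135.85]
 [517.42 148.16]]
[-28.47  56.01  98.  ] [-18.24  55.27  72.  ]
[-26.35  59.45  98.  ] [-15.68  59.43  72.  ]
[-14.53  52.14  98.  ] [-1.4  50.59 72.  ]
[-16.58  48.56  98.  ] [-3.88 46.27 72.  ]
[314.91 417.32] [304 396  22  35 184]
[[304. 396.]
 [325. 396.]
 [325. 430.]
 [304. 430.]]
[-79.22 -40.24  98.  ] [-79.53 -60.98  72.  ]
[-71.62 -40.14  98.  ] [-70.35 -60.86  72.  ]
[-71.27 -55.33  98.  ] [-69.93 -79.2   72.  ]
[-79.11 -55.43  98.  ] [-79.39 -79.33  72.  ]
```

```bash
python3 drive.py '0 0 2 0 0 0.014;0 0 0 0 0 0'; python3 drive.py '0 0 0 0 0 0;0 0 0 0 0 0;0 0 0 0 0 0;0 0 0 0 0 0;0 0 0 0 0 0;0 0 0 0 0 0' 0
```

```text
time_s: 17.3
ee_pos: [455.3, -170.6, 53.4]
tool_rot: [0.948, 0.319, 0.0, 0.0]
ft_force: [-0.4, -0.5, -0.1]
width: 40.1
grip_force: 0.0
time_s: 17.9
ee_pos: [456.8, -172.9, 53.9]
tool_rot: [0.948, 0.319, 0.001, 0.002]
ft_force: [3.9, -4.3, -0.7]
width: 10.7
grip_force: 61.1
```

```bash
python3 drive.py '-6.5 0 -12.4 0 0 0;0 0 0 0 0 0;-8.8 0 -10.8 0 0 0;0 0 0 0 0 0;-10.8 0 -8.9 0 0 0;0 0 0 0 0 0;0 0 0 0 0 0'
```

```text
time_s: 18.6
ee_pos: [435.3, -189.0, 85.7]
tool_rot: [0.948, 0.318, 0.0, 0.003]
ft_force: [2.6, -4.8, -4.0]
width: 10.9
grip_force: 59.4
```

```bash
python3 st.py w8 | head -1
python3 - <<'E'
from st import *
i=camrig.get_image('scene'); c=cam('scene')
for b in blobs(red2(i),60):
    if 260<b[0][0]<330 and b[0][1]>220: print(b[0],b[1],cv2.minAreaRect(np.argwhere(b[2])[:,::-1].astype(np.float32)))
def proj(x):
    q=np.linalg.inv(c[1])@np.r_[x,1]; return np.array([446.07*q[0]/q[2]+318,446.07*q[1]/q[2]+238.15])
for a in(.384,.984,1.5): 
    p=O+X*-75+Y*(-81+70*np.cos(a)); print(a,proj([*p,62+70*np.sin(a)]))
E
```

```text
t 18.6 tcp world [ 435.32 -188.97   85.66] station [-73.42 -45.17  85.66] tool y yaw -0.9228594914068105 q [-0.12  0.63  0.74  2.07 -0.68  0.68  0.15]
[287.95 287.91] [284 265   8  44 223] ((288.182861328125, 286.6267395019531), (6.107899188995361, 43.39449691772461), 6.115503787994385)
0.384 [294.88 272.97]
0.984 [290.34 270.29]
1.5 [284.59 279.31]
```

Forces are low and the catch is rising with the hand, so I continue the arc.

```bash
python3 drive.py '-12.4 0 -6.5 0 0 0;0 0 0 0 0 0;-13.4 0 -4 0 0 0;0 0 0 0 0 0;-13.9 0 -1.2 0 0 0;0 0 0 0 0 0;-13.9 0 1.6 0 0 0;0 0 0 0 0 0;-13.3 0 4.3 0 0 0;0 0 0 0 0 0'; python3 st.py w9|head -1
```

```text
time_s: 19.7
ee_pos: [383.8, -227.7, 92.2]
tool_rot: [0.948, 0.319, 0.003, 0.001]
ft_force: [4.7, 0.2, 5.4]
width: 10.5
grip_force: 59.4
t 19.7 tcp world [ 383.8  -227.71   92.25] station [ -73.74 -109.63   92.25] tool y yaw -0.9221644362866869 q [-0.    0.59  0.74  2.14 -0.67  0.65  0.28]
```

```bash
python3 drive.py '-5 0 2.5 0 0 0;0 0 0 0 0 0'; python3 drive.py '0 0 0 0 0 0;0 0 0 0 0 0;0 0 0 0 0 0;0 0 0 0 0 0;0 0 -30 0 0 0;0 0 -45 0 0 0;0 0 -45 0 0 0;0 0 0 0 0 0;0 0 0 0 0 0;0 0 0 0 0 0' 34; python3 st.py w10
python3 - <<'E'
from st import *
i=camrig.get_image('scene'); cv2.imwrite('pics/s10.png',i[:,:,::-1]); c=cam('scene')
for b in blobs(red2(i),60):
    if 240<b[0][0]<370 and b[0][1]>220: print(b[0],b[1],cv2.boxPoints(cv2.minAreaRect(np.argwhere(b[2])[:,::-1].astype(np.float32))).tolist())
def proj(x):
    q=np.linalg.inv(c[1])@np.r_[x,1]; return np.array([446.07*q[0]/q[2]+318,446.07*q[1]/q[2]+238.15])
print('hinge',proj([*(O+X*-75+Y*-81),62]))
for a in(1.784,1.95,2.134): 
    p=O+X*-75+Y*(-81+81*np.cos(a)); print(a,proj([*p,62+81*np.sin(a)]))
E
```

```text
time_s: 19.95
ee_pos: [379.4, -231.0, 89.8]
tool_rot: [0.948, 0.319, 0.002, 0.002]
ft_force: [3.7, -2.4, 6.3]
width: 10.1
grip_force: 58.5
time_s: 20.95
ee_pos: [376.3, -228.9, 207.5]
tool_rot: [0.948, 0.319, -0.001, -0.001]
ft_force: [-0.3, -0.0, -0.1]
width: 34.1
grip_force: 0.0
t 20.95 tcp world [ 376.26 -228.86  207.52] station [ -77.39 -116.32  207.52] tool y yaw -0.92065952725599 q [-0.17  0.42  0.95  2.01 -0.42  0.93  0.08]
[318.52 204.4 ] [ 309  170   21   64 1076]
[[309. 170.]
 [329. 170.]
 [329. 233.]
 [309. 233.]]
[-81.16 -79.38  98.  ] [-81.46 -83.23  72.  ]
[-67.85 -79.38  98.  ] [-66.89 -83.23  72.  ]
[ -67.31 -123.23   98.  ] [ -66.31 -131.21   72.  ]
[ -81.28 -123.24   98.  ] [ -81.59 -131.22   72.  ]
[338.98 239.24] [327 230  25  20 406] [[327.0, 230.0], [351.0, 230.0], [351.0, 249.0], [327.0, 249.0]]
[282.02 294.33] [276 281  12  30 203] [[275.0495300292969, 281.49505615234375], [284.5544738769531, 280.5445556640625], [287.4950866699219, 309.95050048828125], [277.9901428222656, 310.9010009765625]]
hinge [285.66 309.11]
1.784 [280.49 284.87]
1.95 [278.31 292.28]
2.134 [276.13 301.24]
```

The catch may not be fully over, so I check its angle by corner projection.

```bash
python3 drive.py '0 0 0 0 0 0;0 0 0 0 0 0;0 0 0 0 0 0'>/dev/null
cat > ang.py <<'E'
from st import *
for n in('scene','wrist','top'):
    c=cam(n); i=camrig.get_image(n); cv2.imwrite(f'pics/ang_{n}.png',i[:,:,::-1])
    def proj(x):
        q=np.linalg.inv(c[1])@np.r_[x,1]; return np.array([c[0]['fx']*q[0]/q[2]+c[0]['cx'],c[0]['fy']*q[1]/q[2]+c[0]['cy']])
    h=proj([*(O+X*-75+Y*-81),62]); print(n,'hinge',h)
    for b in blobs(red2(i),60):
        if np.linalg.norm(b[0]-h)<90 and b[1][2]<40: print('  blob',b[0],b[1])
    for a in(1.5,1.7,1.8,1.9,2.0,2.134):
        P=[]
        for r in(59,81):
            for p in(-10,10):
                for dx in(-6,6): P.append(proj([*(O+X*(-75+dx)+Y*(-81+r*np.cos(a)+p*np.sin(a))),62+r*np.sin(a)-p*np.cos(a)]))
        P=np.array(P); print('  ',a-.384,P.min(0),P.max(0))
E
python3 ang.py
```

```text
scene hinge [285.69 309.11]
  blob [339.03 239.2 ] [327 230  25  20 401]
  blob [282.04 294.44] [276 281  12  30 202]
   1.116 [279.16 269.89] [289.86 288.78]
   1.3159999999999998 [276.36 276.02] [287.91 294.88]
   1.416 [275.02 279.71] [286.92 298.23]
   1.516 [273.75 283.77] [285.95 301.72]
   1.616 [272.57 288.15] [284.99 305.32]
   1.75 [271.14 294.45] [283.77 310.23]
wrist hinge [315.23 164.75]
  blob [315.87 203.75] [ 306  169   21   64 1082]
   1.116 [305.35 154.29] [326.93 191.81]
   1.3159999999999998 [305.48 174.2 ] [326.73 218.14]
   1.416 [305.58 183.88] [326.57 229.71]
   1.516 [305.7  193.16] [326.36 240.02]
   1.616 [305.83 201.91] [326.12 248.97]
   1.75 [306.03 212.58] [325.76 258.76]
top hinge [359.46 321.53]
  blob [366.95 330.4 ] [358 321  18  20 155]
   1.116 [352.78 312.29] [368.75 329.22]
   1.3159999999999998 [357.97 319.44] [375.77 338.45]
   1.416 [360.56 322.81] [379.07 342.84]
   1.516 [363.1  326.14] [382.17 346.99]
   1.616 [365.57 329.39] [385.03 350.87]
   1.75 [368.71 333.56] [388.44 355.54]
```

The catch rests at about 1.42 rad, held by friction, so I push it onto its stop with closed fingers from the station's left.

```bash
python3 drive.py '28 2 0 0 0 0;28 0 0 0 0 0;0 0 40 0 0 0;0 0 40 0 0 0;0 0 25 0 0 0;0 0 15 0 0 0;0 0 0 0 0 0;0 0 0 0 0 0;0 0 0 0 0 0' 0; python3 st.py w11 | head -1; python3 drive.py '-6 0 0 0 0 0;-6 0 0 0 0 0;-6 0 0 0 0 0;-6 0 0 0 0 0;0 0 0 0 0 0;0 0 0 0 0 0'; python3 st.py w12 | head -1
```

```text
time_s: 22.4
ee_pos: [423.7, -198.4, 89.7]
tool_rot: [0.948, 0.319, 0.001, 0.001]
ft_force: [1.1, 0.3, 0.8]
width: -0.1
grip_force: 0.0
t 22.4 tcp world [ 423.73 -198.35   89.72] station [-72.96 -60.07  89.72] tool y yaw -0.9209338778464028 q [-0.1   0.62  0.75  2.09 -0.67  0.69  0.18]
time_s: 23.05
ee_pos: [403.7, -212.4, 88.8]
tool_rot: [0.948, 0.319, 0.0, -0.0]
ft_force: [0.4, 0.5, -0.4]
width: 0.1
grip_force: 0.0
t 23.05 tcp world [ 403.75 -212.42   88.76] station [-73.85 -84.49  88.76] tool y yaw -0.9216148047939555 q [-0.05  0.61  0.74  2.12 -0.67  0.67  0.23]
```

```bash
python3 drive.py '-4 0 0 0 0 0;-4 0 0 0 0 0;-3 0 0 0 0 0;-3 0 0 0 0 0;0 0 0 0 0 0;0 0 0 0 0 0'; python3 ang.py
```

```text
time_s: 23.7
ee_pos: [393.9, -219.8, 88.7]
tool_rot: [0.947, 0.32, 0.001, -0.0]
ft_force: [4.1, 2.9, -0.9]
width: 0.0
grip_force: 2.3
scene hinge [285.69 309.11]
  blob [338.97 239.24] [327 230  25  20 410]
  blob [278.13 304.34] [272 296  16  16 148]
   1.116 [279.16 269.89] [289.86 288.78]
   1.3159999999999998 [276.36 276.02] [287.91 294.88]
   1.416 [275.02 279.71] [286.92 298.23]
   1.516 [273.75 283.77] [285.95 301.72]
   1.616 [272.57 288.15] [284.99 305.32]
   1.75 [271.14 294.45] [283.77 310.23]
wrist hinge [312.57 238.07]
  blob [312.88 276.16] [302 249  22  51 890]
   1.116 [292.37 249.85] [332.97 331.5 ]
   1.3159999999999998 [292.89 283.13] [332.35 371.41]
   1.416 [293.32 298.47] [331.88 386.8 ]
   1.516 [293.83 312.55] [331.32 399.04]
   1.616 [294.41 325.14] [330.69 408.18]
   1.75 [295.26 339.4 ] [329.79 415.88]
top hinge [359.46 321.53]
   1.116 [352.78 312.29] [368.75 329.22]
   1.3159999999999998 [357.97 319.44] [375.77 338.45]
   1.416 [360.56 322.81] [379.07 342.84]
   1.516 [363.1  326.14] [382.17 346.99]
   1.616 [365.57 329.39] [385.03 350.87]
   1.75 [368.71 333.56] [388.44 355.54]
```

The scene blob (rows 296–312) puts the catch at about 1.75, on its stop, with 5 N push. I back off, raise, turn a quarter, and look at the lever.

```bash
python3 drive.py '10 0 0 0 0 0;15 0 0 0 0 0;0 0 -40 0 0 0;0 0 -40 0 0 0;0 0 -40 0 0 0;0 0 0 0 0 -0.143;0 0 0 0 0 -0.143;0 0 0 0 0 -0.143;0 0 0 0 0 -0.143;0 0 0 0 0 -0.143' 50; python3 drive.py '0 0 0 0 0 -0.143;0 0 0 0 0 -0.143;0 0 0 0 0 -0.143;0 0 0 0 0 -0.143;0 0 0 0 0 -0.143;0 0 0 0 0 -0.141;-20 0 0 0 0 0;-20 0 0 0 0 0;-10 0 0 0 0 0;0 0 0 0 0 0'; python3 drive.py '0 0 0 0 0 0;0 0 0 0 0 0'; python3 st.py w13 | head -1
python3 - <<'E'
from st import *
i=cv2.imread('pics/w13.png')[:,:,::-1].copy(); c=(camrig.camera_info('wrist'),np.load('pics/w13.npy'))
for b in blobs(yel(i),15):
    k=np.argwhere(b[2])[:,::-1].astype(np.float32); print(b[0],b[1],[S(plane(c,b[0],z)) for z in(130,142,148)])
E
python3 ang.py | head -3
```

```text
time_s: 24.85
ee_pos: [411.7, -206.3, 208.6]
tool_rot: [0.775, 0.633, -0.001, 0.0]
ft_force: [0.1, 0.1, -0.2]
width: 49.9
grip_force: 0.0
time_s: 25.85
ee_pos: [442.7, -246.9, 208.4]
tool_rot: [0.445, 0.895, -0.001, -0.0]
ft_force: [0.3, 0.1, 0.4]
width: 49.9
grip_force: 0.0
time_s: 26.05
ee_pos: [442.2, -244.6, 208.5]
tool_rot: [0.444, 0.896, 0.0, -0.001]
ft_force: [-0.5, 0.4, 0.1]
width: 49.8
grip_force: 0.0
t 26.05 tcp world [ 442.17 -244.59  208.5 ] station [-24.99 -73.36 208.5 ] tool y yaw 0.650450145347623 q [ 0.13  0.42  0.48  1.84 -0.24  0.94  1.37]
scene hinge [285.69 309.11]
  blob [339.   239.18] [327 230  25  20 402]
  blob [278.19 304.33] [272 296  16  16 150]
```

Run:
```python
from st import *
i=cv2.imread('pics/w13.png')[:,:,::-1].copy(); c=(camrig.camera_info('wrist'),np.load('pics/w13.npy')); t=cam('top')
h=hsv(i); m=(h[...,0]>18)&(h[...,0]<36)&(h[...,1]>90)&(h[...,2]>50)
for b in blobs(m,15): print(b[0],b[1],[S(plane(c,b[0],z)) for z in(130,146)])
```

```text
[340.87 329.61] [323 323  37  19 241] [array([ 36.89, -55.71, 130.  ]), array([ 27.66, -56.93, 146.  ])]
```

View pics/w13.png

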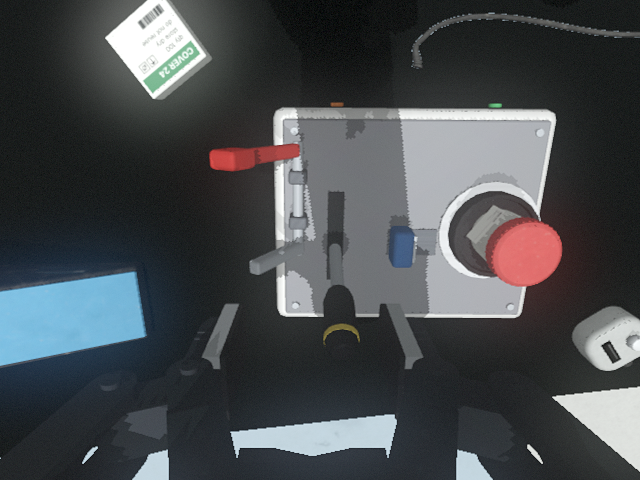

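The picture shows the catch lying over to the right (215–300,155), the blocker bar clear of the lever, the jar upright in the dish, and the lever band at (341,330), which is station y of about -56. I go to the handle.

```bash
python3 drive.py '-30 9 0 0 0 0;-25 8.4 0 0 0 0;0 0 0 0 0 0;0 0 40 0 0 0;0 0 30 0 0 0;0 0 20 0 0 0;0 0 15 0 0 0;0 0 11 0 0 0;0 0 0 0 0 0;0 0 0 0 0 0'; python3 st.py w14 | head -1
```

```text
time_s: 27.25
ee_pos: [490.2, -278.8, 93.2]
tool_rot: [0.444, 0.896, -0.0, 0.0]
ft_force: [0.4, -0.1, 0.0]
width: 49.9
grip_force: 0.0
t 27.25 tcp world [ 490.15 -278.76   93.24] station [ 31.25 -55.83  93.24] tool y yaw 0.6500482097398672 q [ 0.23  0.65  0.4   1.82 -0.36  0.75  1.47]
```

```bash
python3 drive.py '0 0 0 0 0 0;0 0 0 0 0 0;0 0 0 0 0 0;0 0 0 0 0 0;0 0 0 0 0 0;0 0 0 0 0 0' 0
```

```text
time_s: 27.9
ee_pos: [491.1, -278.6, 93.8]
tool_rot: [0.444, 0.896, 0.0, 0.001]
ft_force: [1.2, 0.7, 6.4]
width: 20.5
grip_force: 58.8
```

```bash
python3 drive.py '7.5 0 -2 0 0 0;7.5 0 -1.4 0 0 0;7.7 0 -0.8 0 0 0;7.7 0 -0.4 0 0 0;7.7 0 0.4 0 0 0;7.7 0 0.8 0 0 0;0 0 0 0 0 0;0 0 0 0 0 0'; python3 st.py w15 | head -1
```

```text
time_s: 28.7
ee_pos: [467.5, -247.0, 98.3]
tool_rot: [0.445, 0.896, -0.002, 0.008]
ft_force: [6.6, -4.8, 1.6]
width: 20.0
grip_force: 60.2
t 28.7 tcp world [ 467.46 -247.05   98.28] station [ -7.73 -54.71  98.28] tool y yaw 0.6493008424916654 q [ 0.17  0.59  0.41  1.92 -0.36  0.68  1.44]
```

```bash
python3 drive.py '7.5 0 1.4 0 0 0;7.5 0 2 0 0 0;7.2 0 2.6 0 0 0;7.2 0 3.1 0 0 0;5 0 2 0 0 0;0 0 0 0 0 0;0 0 0 0 0 0;0 0 0 0 0 0'; python3 st.py w16 | head -1
```

```text
time_s: 29.55
ee_pos: [446.8, -219.2, 89.7]
tool_rot: [0.445, 0.896, -0.001, 0.008]
ft_force: [1.0, 0.4, 22.5]
width: 20.4
grip_force: 57.9
t 29.55 tcp world [ 446.77 -219.19   89.66] station [-42.43 -54.34  89.66] tool y yaw 0.6494707234924392 q [ 0.14  0.57  0.4   2.01 -0.37  0.61  1.44]
```

```bash
python3 drive.py '4 0 -2.5 0 0 0;3 0 0 0 0 0;0 0 0 0 0 0;0 0 0 0 0 0;0 0 0 0 0 0'; python3 st.py w17 | head -1
python3 - <<'E'
from st import *
i=camrig.get_image('top'); cv2.imwrite('pics/t17.png',i[:,:,::-1]); s=camrig.get_image('scene'); cv2.imwrite('pics/s17.png',s[:,:,::-1])
for n,im in(('top',i),('scene',s)):
    h=hsv(im); m=(h[...,0]>18)&(h[...,0]<36)&(h[...,1]>110)&(h[...,2]>60)
    c=cam(n)
    for b in blobs(m,3):
        if 320<b[0][0]<430 and 230<b[0][1]<330: print(n,b[0],b[1],S(plane(c,b[0],138)))
E
python3 ang.py | head -3
python3 - <<'E'
from h import *
s=env.read_state(); print(s['ft_force'],s['joint_velocities'],s['grip_force'])
E
```

```text
time_s: 30.1
ee_pos: [443.4, -215.0, 88.3]
tool_rot: [0.444, 0.896, -0.003, 0.009]
ft_force: [11.1, -7.4, -9.4]
width: 19.9
grip_force: 59.7
t 30.1 tcp world [ 443.39 -215.01   88.31] station [-47.8  -54.49  88.31] tool y yaw 0.6496615883137394 q [ 0.13  0.57  0.4   2.03 -0.37  0.6   1.43]
scene hinge [285.69 309.11]
  blob [338.98 239.18] [327 230  25  20 409]
  blob [278.15 304.12] [272 296  16  16 151]
[ 10.57  -7.84 -10.58] [-0.  0. -0. -0. -0. -0. -0.] 59.69112734310329
```

```bash
python3 drive.py '2 0 -0.5 0 0 0;0 0 0 0 0 0;0 0 0 0 0 0;0 0 0 0 0 0;0 0 0 0 0 0'; python3 st.py w18 | head -1
python3 - <<'E'
from st import *
i=cv2.imread('pics/w18.png')[:,:,::-1].copy(); w=camrig.camera_info('wrist'); P=np.load('pics/w18.npy')
h=hsv(i); m=(h[...,0]>16)&(h[...,0]<38)&(h[...,1]>80)&(h[...,2]>35)
for b in blobs(m,15): print(b[0],b[1])
def proj(x):
    q=np.linalg.inv(P)@np.r_[x,1]; return np.array([w['fx']*q[0]/q[2]+w['cx'],w['fy']*q[1]/q[2]+w['cy']])
for q in(.55,.66,.75):
    t=.3-q; r=122
    for f in(-11,0): print(q,f,proj([*(O+X*(r*np.sin(t)+f*np.cos(t))+Y*-55),30+r*np.cos(t)-f*np.sin(t)]))
E
```

```text
time_s: 30.9
ee_pos: [442.7, -214.2, 88.0]
tool_rot: [0.445, 0.896, -0.004, 0.009]
ft_force: [13.2, -10.2, -18.6]
width: 19.6
grip_force: 60.1
t 30.9 tcp world [ 442.74 -214.25   88.03] station [-48.8  -54.55  88.03] tool y yaw 0.6490316801660418 q [ 0.13  0.57  0.4   2.03 -0.37  0.59  1.43]
[311.44 355.56] [281 347  63  27 352]
[336.05 409.73] [331 405  10  10  22]
0.55 -11 [315.32 400.72]
0.55 0 [315.35 433.85]
0.66 -11 [315.23 357.73]
0.66 0 [315.29 392.41]
0.75 -11 [315.14 322.67]
0.75 0 [315.22 357.45]
```

Run:
```python
from st import *
w=camrig.camera_info('wrist')
def run(n,qs,rr,box):
    P=np.load(f'pics/{n}.npy'); i=cv2.imread(f'pics/{n}.png')[:,:,::-1].copy(); h=hsv(i); m=(h[...,0]>16)&(h[...,0]<38)&(h[...,1]>80)&(h[...,2]>35)
    b=[b for b in blobs(m,100) if 280<b[0][0]<370][0]; cx=int(b[0][0]); rows=np.nonzero(b[2][:,cx-2:cx+3].any(1))[0]; print(n,'mid rows',rows.min(),rows.max())
    def proj(x):
        q=np.linalg.inv(P)@np.r_[x,1]; return w['fy']*q[1]/q[2]+w['cy']
    for q in qs:
        t=.3-q; print(q,[(r,round(proj([*(O+X*(r*np.sin(t)-11*np.cos(t))+Y*-55),30+r*np.cos(t)+11*np.sin(t)]),1)) for r in rr])
run('w13',[0],(112,116,120,124,128),0)
run('w16',[.6,.66,.7,.75],(112,116,120,124),0)
run('w18',[.6,.66,.7,.75],(112,116,120,124),0)
```

```text
w13 mid rows 323 329
0 [(112, np.float64(317.9)), (116, np.float64(322.5)), (120, np.float64(327.3)), (124, np.float64(332.2)), (128, np.float64(337.2))]
w16 mid rows 348 352
0.6 [(112, np.float64(351.2)), (116, np.float64(354.8)), (120, np.float64(358.5)), (124, np.float64(362.5))]
0.66 [(112, np.float64(331.1)), (116, np.float64(333.3)), (120, np.float64(335.7)), (124, np.float64(338.2))]
0.7 [(112, np.float64(317.8)), (116, np.float64(319.1)), (120, np.float64(320.6)), (124, np.float64(322.1))]
0.75 [(112, np.float64(301.3)), (116, np.float64(301.6)), (120, np.float64(301.9)), (124, np.float64(302.2))]
w18 mid rows 347 351
0.6 [(112, np.float64(370.4)), (116, np.float64(374.6)), (120, np.float64(379.0)), (124, np.float64(383.6))]
0.66 [(112, np.float64(350.3)), (116, np.float64(353.2)), (120, np.float64(356.2)), (124, np.float64(359.3))]
0.7 [(112, np.float64(337.0)), (116, np.float64(338.9)), (120, np.float64(341.0)), (124, np.float64(343.2))]
0.75 [(112, np.float64(320.4)), (116, np.float64(321.3)), (120, np.float64(322.2)), (124, np.float64(323.2))]
```

Run:
```python
from st import *
w=camrig.camera_info('wrist')
for n in('w14','w15','w16','w17','w18'):
    P=np.load(f'pics/{n}.npy'); i=cv2.imread(f'pics/{n}.png')[:,:,::-1].copy(); h=hsv(i); m=(h[...,0]>16)&(h[...,0]<38)&(h[...,1]>80)&(h[...,2]>35)
    for b in blobs(m,60):
        if 270<b[0][0]<370:
            cx=int(b[0][0]); rows=np.nonzero(b[2][:,cx-2:cx+3].any(1))[0]; print(n,b[1],'mid rows',rows.min(),rows.max())
    def proj(x):
        q=np.linalg.inv(P)@np.r_[x,1]; return w['fy']*q[1]/q[2]+w['cy']
    print([(q,[round(proj([*(O+X*(r*np.sin(.3-q)-11*np.cos(.3-q))+Y*-55),30+r*np.cos(.3-q)+11*np.sin(.3-q)]),1) for r in (114,118)]) for q in(0,.35,.4,.45,.6,.66,.7,.75)])
a=cv2.imread('pics/w18.png')[200:440,200:440]; b=cv2.imread('pics/s17.png')[220:320,270:390]
c=np.zeros((480,800,3),np.uint8); c[:,:480]=cv2.resize(a,(480,480)); c[:267,480:]=cv2.resize(b,(320,267)); cv2.imwrite('pics/c18.png',c)
```

```text
w14 [280 346  70  37 900] mid rows 346 357
[(0, [np.float64(339.5), np.float64(349.2)]), (0.35, [np.float64(222.0), np.float64(225.0)]), (0.4, [np.float64(202.3), np.float64(204.0)]), (0.45, [np.float64(182.5), np.float64(182.8)]), (0.6, [np.float64(123.3), np.float64(119.4)]), (0.66, [np.float64(100.6), np.float64(95.2)]), (0.7, [np.float64(86.1), np.float64(79.6)]), (0.75, [np.float64(68.7), np.float64(61.0)])]
w15 [281 344  64  28 604] mid rows 344 353
[(0, [np.float64(426.2), np.float64(436.8)]), (0.35, [np.float64(332.9), np.float64(338.9)]), (0.4, [np.float64(316.4), np.float64(321.4)]), (0.45, [np.float64(299.5), np.float64(303.4)]), (0.6, [np.float64(247.4), np.float64(248.0)]), (0.66, [np.float64(226.7), np.float64(225.9)]), (0.7, [np.float64(213.2), np.float64(211.5)]), (0.75, [np.float64(196.6), np.float64(193.9)])]
w16 [281 348  64  27 394] mid rows 348 352
[(0, [np.float64(517.9), np.float64(530.2)]), (0.35, [np.float64(435.4), np.float64(444.2)]), (0.4, [np.float64(420.0), np.float64(427.8)]), (0.45, [np.float64(403.8), np.float64(410.7)]), (0.6, [np.float64(353.0), np.
[... 304 characters left out ...]
[np.float64(435.8), np.float64(444.2)]), (0.45, [np.float64(419.9), np.float64(427.2)]), (0.6, [np.float64(369.3), np.float64(373.4)]), (0.66, [np.float64(348.5), np.float64(351.3)]), (0.7, [np.float64(334.7), np.float64(336.6)]), (0.75, [np.float64(317.6), np.float64(318.4)])]
w18 [281 347  63  27 352] mid rows 347 351
[(0, [np.float64(534.0), np.float64(546.7)]), (0.35, [np.float64(454.1), np.float64(463.4)]), (0.4, [np.float64(438.9), np.float64(447.3)]), (0.45, [np.float64(423.0), np.float64(430.5)]), (0.6, [np.float64(372.5), np.float64(376.7)]), (0.66, [np.float64(351.7), np.float64(354.6)]), (0.7, [np.float64(337.9), np.float64(339.9)]), (0.75, [np.float64(320.8), np.float64(321.7)])]
```

The band row calibrates well (row 351 at q=0 with r≈118). The pads grip the handle at r≈120, so the lever is only at about 0.67 and needs about 9 mm more pull.

```bash
python3 drive.py '3 0 2 0 0 0;3 0 2 0 0 0;3 0 1 0 0 0;2 0 0 0 0 0;0 0 0 0 0 0;0 0 0 0 0 0;0 0 0 0 0 0'
cat > lev.py <<'E'
from st import *
import sys
w=camrig.camera_info('wrist'); s=env.read_state(); c=cam('wrist'); P=c[1]; i=camrig.get_image('wrist')
print(S(s['ee_pos']),'ft',s['ft_force'],'grip',s['grip_force'],s['time_s'],abs(s['joint_velocities']).max())
h=hsv(i); m=(h[...,0]>16)&(h[...,0]<38)&(h[...,1]>80)&(h[...,2]>35)
for b in blobs(m,60):
    if 270<b[0][0]<370:
        cx=int(b[0][0]); rows=np.nonzero(b[2][:,cx-2:cx+3].any(1))[0]; print(b[1],'mid rows',rows.min(),rows.max())
def proj(x):
    q=np.linalg.inv(P)@np.r_[x,1]; return w['fy']*q[1]/q[2]+w['cy']
print([(q,round(proj([*(O+X*(r*np.sin(.3-q)-11*np.cos(.3-q))+Y*-55),30+r*np.cos(.3-q)+11*np.sin(.3-q)]),1)) for r in (118,) for q in(.6,.66,.7,.75,.8)])
E
python3 lev.py
```

```text
time_s: 31.65
ee_pos: [438.5, -208.3, 84.6]
tool_rot: [0.445, 0.895, -0.004, 0.013]
ft_force: [13.2, -13.2, -12.9]
width: 20.1
grip_force: 59.5
[-56.13 -54.36  84.56] ft [ 13.22 -13.23 -12.91] grip 59.50400381349027 31.65 0.0012232792089538725
[281 347  63  25 285] mid rows 347 351
[(0.6, np.float64(403.1)), (0.66, np.float64(380.8)), (0.7, np.float64(365.9)), (0.75, np.float64(347.4)), (0.8, np.float64(329.2))]
```

```bash
python3 drive.py '2 0 1 0 0 0;1.5 0 0.5 0 0 0;0 0 0 0 0 0;0 0 0 0 0 0;0 0 0 0 0 0;0 0 0 0 0 0;0 0 0 0 0 0'; python3 lev.py; python3 ang.py | head -3
python3 - <<'E'
from st import *
def red3(i): i=i.astype(int); return (i[...,0]>45)&(i[...,0]>1.8*i[...,1])&(i[...,0]>1.8*i[...,2])
c=cam('wrist'); i=camrig.get_image('wrist')
for b in blobs(red3(i),400):
    k=cv2.convexHull(cv2.findContours(b[2].astype(np.uint8),0,1)[0][0]); e=cv2.fitEllipse(k); print(e,S(plane(c,e[0],116)))
E
```

```text
time_s: 32.4
ee_pos: [438.5, -208.3, 84.3]
tool_rot: [0.446, 0.895, -0.005, 0.016]
ft_force: [13.6, -16.0, -10.2]
width: 20.2
grip_force: 59.9
[-56.12 -54.29  84.31] ft [ 13.63 -16.04 -10.21] grip 59.8561807628721 32.4 0.001969687101078555
[281 348  63  24 297] mid rows 348 351
[(0.6, np.float64(404.4)), (0.66, np.float64(382.1)), (0.7, np.float64(367.2)), (0.75, np.float64(348.7)), (0.8, np.float64(330.4))]
scene hinge [285.69 309.11]
  blob [338.93 239.22] [327 230  25  20 409]
  blob [278.11 304.1 ] [272 296  16  16 150]
((158.5452423095703, 279.9050598144531), (68.4839096069336, 199.08888244628906), 67.4909439086914) [ -79.33 -109.82  116.  ]
((612.5180053710938, 415.3016662597656), (103.0521469116211, 135.5758514404297), 98.80474853515625) [-18.38  65.04 116.  ]
```

The lever is on its stop (no further movement, about 0.75 rad), the catch is over, and the jar hasn't moved.

```bash
python3 -c "
from plant import env, camrig
print(env.hand_in())"
```

```text
the job is handed in; nothing more can be done
None
```

The job is handed in, and no verdict came back. By my measurements the jar was pressed and held about 1.5 s and now stands released in the dish, the catch is on its far stop (about 1.75 rad), the lever is held on its front stop (about 0.75 rad) with about 60 N grip, and the white jar wasn't touched, at about 32 s of the 67 s limit.

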